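# Chock the run, then let a tin out of the pedal dispenser

## Robot

A 7-joint arm with a two-finger parallel gripper is mounted at the origin on the work surface. World frame = base frame: x ahead of the robot, y to its left, z up, the work surface at z = 0. Lengths are in m, angles in rad, forces in N, time in s.
With the tool pointing down it reaches from about 0.4 to 0.875 m from the base axis. Payload 19.3 kg.
Tool frame: the origin (TCP) lies on the centre line of the jaws, within the pads' length; the fingertips stand 8 mm ahead of it and the grasp point (between the pads) lies 11 mm behind it (bot.tip_extent is the distance from the TCP to the fingertips, in m); x points along the fingers, y is the direction in which the jaws open and shut, and the axes are right-handed (so a half turn about x gives the same grasp; the last joint's range is limited). The gripper opens to 85 mm and grips with 20 to 120 N. Pads are 22 mm wide; open, the fingers measure 114 mm over their backs; the gripper's body (76 mm by 85 mm) begins 54 mm behind the grasp point. The pads swing forward as they close: fully open they stand 13 mm farther back than shut.
Start: joints at [1.25, 0.521, -0.036, 1.599, 0.021, 1.021, -0.113], TCP at [0.155, -0.605, 0.239] pointing down, gripper open.
Joint ranges: [-2.91, 2.91], [-0.3, 2.13], [-1.5, 1.42], [0.17, 2.43], [-1.26, 4.41], [0.16, 1.93], [-2.52, 2.52]. Speed limits (rad/s): [1.89, 1.89, 2.39, 2.39, 3.01, 3.01, 3.01].

## Interface

Orientations are given as [roll, pitch, yaw] about the fixed x, y, z axes, in that order (R = Rz(yaw) Ry(pitch) Rx(roll)).
In Python, from workcell import sensors, imaging, order, bot gives the robot as it stands.
- The arm moves only by the tool arm_command, never from a script. Its argument "commands" is a list of rows, each an object of numbers: "dx", "dy", "dz": the shift along the tool's x, y, z in cm; "twist": the turn about the tool's x in rad. A call has 1 to 12 rows; each row is the pose to reach, as a shift and turn from the pose measured when the call began, along the tool's axes at that moment; what a row does not reach only later rows make up. A row lasts 1/12 s, in which the tool goes at most 41.7 mm and 7.16 degrees, less where a joint would pass 70% of its speed; a pose out of reach is approached as far as the arm can. A call with a gripper value outside its range is refused whole. "grip" is the closure, from -1 (fully open) to 1 (shut), set as the call begins (left out, the last holds). The fingers move at their own pace and stop on an object; "squeeze" is the grip in N (left out, the last holds). Time passes only in rows, so rows that repeat a pose let the fingers close. It gives the time, the measured TCP pose, the force and the opening at its end, in the units of the state.
- sensors.observe(): the state, without advancing time (a new reading comes with each control period).
- imaging.grab_frame(name): name is "scene" or "side" or "wrist"; returns the picture (420x560x3 uint8, red, green, blue); there is no depth.
- imaging.camera_info(name): a dict with "fx", "fy", "cx", "cy" (pixels), "origin" and "attitude" of the camera in the world. Camera axes: x right, y down, z forward; pixel columns grow to the right and rows downward; lengths in m; the calibration is good to about 2 mm. A picture is of the moment at which its call begins: read the wrist's pose just before it. camera_info takes no time and is no camera call; for the wrist camera it gives the pose at the moment of the call.
- order.job_done(): hands the job in, once; it reports no verdict.
The state is a dict: "clock": time; "qpos": joint angles; "qd": joint speeds; "joint_efforts": joint torques, N m; "position": TCP position; "tool_rot": TCP orientation; "force": force on the tool from outside, world axes, zero at the start; "moment": the same for the moment, N m; "grip_width": finger opening in m.
Only numpy, scipy, OpenCV 4.12 (cv2) and the standard library are available. Lean on these libraries where they do the work, as an engineer would, in place of code of your own. Each camera call takes 0.05 s, during which the arm holds its last target.

## Task

Let the blue tin out of the clear pedal dispenser without it rolling away: take the orange chock from its cradle and set it down gently (not dropped) on the floor of the recess across the dispenser's run, its long side across the run with its ends in the recess. Then press the red pedal right down with the fingers, keep it down until the tin has rolled against the chock, and ease the pedal back up slowly so that the lid closes without slamming. Leave the tin resting against the chock, and leave the other things on the bench where they are.

Things in the scene. Friction and masses are not known exactly. Their poses are not given: they have to be found in the camera images.
- dispenser: Fixed dispenser: white channel (the run) with a clear box over its upper end. Origin on the bench; x across the run, +y down the run (the way the tin rolls), pedal on the -x side. Run 54 mm wide, walls 15 mm thick, tops 68 mm above the bench. From the box's back wall (y -115 mm) to the open end (y +165). Floor slopes 6 deg, 28 to 8 mm high, until y +73, then level.
- chock_bay (a point): Centre of the chock recess, on its black floor, at (0, +100, 8) mm in the dispenser frame, same axes. From y +73 to +127 both run walls are cut back inside, so the recess is 72 mm wide in x and 54 mm long in y; its outer walls, 6 mm thick, still stand 68 mm above the bench.
- pedal: Pedal lever, dark arm with a red pad. Origin on its pivot, at (-60, -70, 38) mm in the dispenser frame; the arm points to the dispenser's -x and rises outwards. Pressing swings it down 0.45 rad to a stop. Sprung: about 4 N at the pad to start, 9 N fully down. Let go, it flies back and the lid slams.
- pedal_pad (a point): Centre of the top of the red pedal pad, 40 mm (dispenser x) by 52 mm (y). At rest at (-138, -70, 67) mm in the dispenser frame; fully pressed it is 37 mm lower and 5 mm farther from the box. Moves with the pedal.
- lid (a joint): Angle of the clear lid, rad: 0 shut, 0.63 fully up with the pedal at its stop (1.4 times the pedal's turn). Hinged at the back of the box. It must not shut faster than 2 rad/s: easing the pad up at 30 mm/s is about 0.6 rad/s.
- lid_front (a point): Middle of the lid's front edge, on top; shut, it is 123 mm above the bench at y -25 mm in the dispenser frame. The flap hanging below it holds the tin back and lets it pass from about 0.4 rad. The clear box is 95 mm long (y -120 to -25) and 86 mm wide. Moves with the lid.
- tin: Blue-banded closed steel tin, 66 mm diameter, 50 mm long, about 0.25 kg, lying across the run in the clear box behind the lid's flap. Origin at its centre, x along its axis; it turns about x as it rolls. At the start its centre is near y -66 mm of the dispenser, against the chock near y +45 mm.
- chock: Loose orange block, 64 mm (its x) by 44 mm (its y) by 50 mm high, about 0.16 kg; origin at the centre of its underside. At the start it stands in the cradle, x along the cradle's x. In the recess its x lies along the dispenser's x (either way round). There the run's walls leave no room for fingers at its 64 mm ends: hold it over its 44 mm faces.
- cradle: Fixed dark U cradle for the chock, origin on the bench under its centre: base 4 mm, two walls along its x (44 mm long, 8 thick, 50 apart inside, 56 high), open at both x ends, where the chock sticks out 10 mm. Here the chock can be gripped only over its 64 mm ends, so put it down on the free bench and take it again a quarter turn round.
- spare_tin: Bystander: green-banded tin, 66 mm diameter, 50 mm high, standing on end. Origin at its centre.
- screw_dispenser: Bystander: clear push dispenser of screws with a black plunger, 68 mm diameter, 117 mm high. Origin at the centre of its underside.
- drill_guide: Bystander: white plastic drill guide, 100 x 45 x 30 mm. Origin at the centre of its underside.
- steel_square: Bystander: flat steel square, 4 mm thick, legs 200 mm (its y) and 106 mm (its x). Origin under the middle of the long leg.
- acrylic_box: Bystander: empty open clear acrylic box, 100 x 130 x 60 mm. Origin at the centre of its underside.
- tape_measure: Bystander: yellow tape measure, 68 x 34 x 62 mm. Origin at the centre of its underside.
- screwdriver: Bystander: screwdriver lying along its x, about 200 mm long, red handle to -x; origin under its middle.
Not all that is in view belongs to the job. There is more than one size of the chock; the one meant has the size given above.

How it is judged:
By the outcome, as a careful person would: the job done as asked, in the order asked, and still so for the second after the job is handed in, with the robot touching nothing.
It also fails if it takes over 64 s, if anything falls off the work surface, if the arm or the gripper's body presses on something with over 40 N, if the wrist force passes 120 N, or if a joint passes its speed limit or range.

## Working session

There is one attempt and no reset: what is moved stays moved. The work goes in short steps, Python scripts to look and compute and a tool call to move; the robot and the scene stay as the last step left them, time stands still between calls to the robot, and variables do not carry over. Pictures are saved under pics/ and viewed, and the job is handed in when it is done.

Besides the shell and the picture viewer there is one more tool, called as name(argument=value, ...), one argument or row to a line, values as JSON. arm_command: Moves the arm, as the interface text tells. Its arguments: {"type":"object","properties":{"commands":{"type":"array"},"grip":{"type":"number"},"squeeze":{"type":"number"}},"required":["commands"]}

```bash
ls; mkdir -p pics; python3 - <<'E'
from workcell import sensors, imaging, order, bot
import cv2
s=sensors.observe(); print(s)
for n in ("scene","side","wrist"):
    print(n,imaging.camera_info(n))
    cv2.imwrite(f"pics/{n}0.png",imaging.grab_frame(n)[:,:,::-1])
E
```

```text
pics
{'clock': 0.0, 'qpos': array([ 1.24982427,  0.52199554, -0.03633518,  1.59995362,  0.02121687,
        1.02110624, -0.11282143]), 'qd': array([-0.00110008,  0.00029739,  0.00053583, -0.00056727, -0.00141777,
       -0.00084718, -0.0012244 ]), 'joint_efforts': array([ 2.49540853e-04, -9.27121210e+01,  1.98014170e+00, -3.69930482e+01,
        1.78232737e-02,  8.29210243e-03,  3.09889833e-05]), 'position': array([ 0.15498671, -0.60516614,  0.23875663]), 'tool_rot': array([-1.49057058,  1.56971911,  1.90177731]), 'force': array([0.65239452, 0.75237788, 0.05957272]), 'moment': array([-0.00089584, -0.01181834,  0.01557427]), 'grip_width': 0.08500144037558686}
scene {'fx': 519.4941191095255, 'fy': 519.4941191095255, 'cx': 279.2861648018145, 'cy': 209.86183989891143, 'origin': array([1.53790146, 1.15240575, 1.17657633]), 'attitude': array([-2.1993211 , -0.01750496,  2.42971143])}
side {'fx': 515.7001478273419, 'fy': 515.7001478273419, 'cx': 286.78106808338947, 'cy': 211.96971494957364, 'origin': array([0.0425394 , 1.48693186, 0.94255856]), 'attitude': array([-2.07216785, -0.01903377, -2.77396603])}
wrist {'fx': 306.2355256286044, 'fy': 306.2355256286044, 'cx': 280.4722234861864, 'cy': 211.31365741379938, 'origin': array([ 0.2236376 , -0.58836687,  0.37348438]), 'attitude': array([ 2.85901021e+00,  3.23572807e-04, -1.31909282e+00])}
```

View pics/scene0.png

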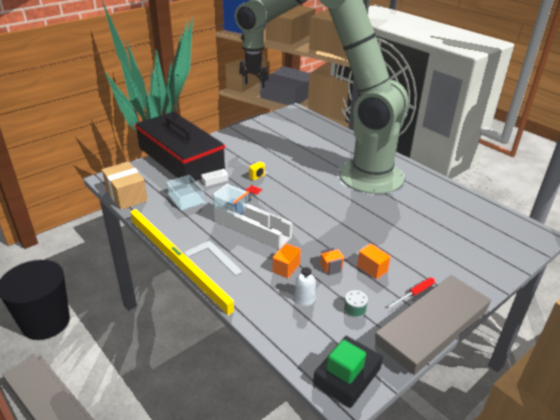

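View pics/side0.png

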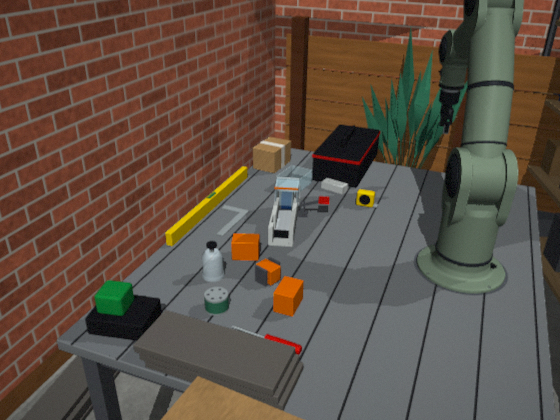

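View pics/wrist0.png

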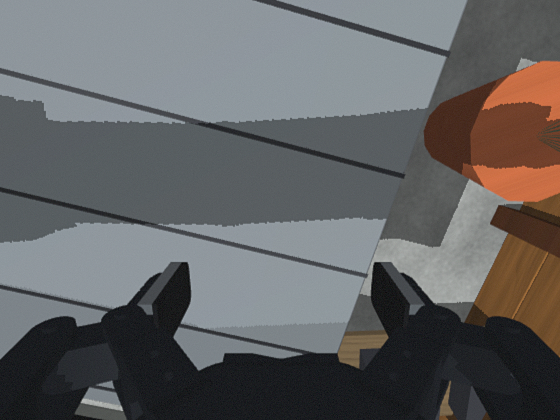

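Three orange blocks are in the scene view: A (287,261) and C (374,261), which are larger and loose on the bench, and B (332,261), which is small and sits in a dark cradle. B matches the description, so I'll check it in a close crop.

```bash
cat > h.py <<'E'
import numpy as np, cv2
from scipy.spatial.transform import Rotation as R
from workcell import sensors, imaging, order, bot
def cam(n):
    c=imaging.camera_info(n); return c
def ray(c,u,v):
    d=R.from_euler('xyz',c['attitude']).apply([(u-c['cx'])/c['fx'],(v-c['cy'])/c['fy'],1.0]); return np.array(c['origin']),d
def onplane(c,u,v,z):
    o,d=ray(c,u,v); return o+d*(z-o[2])/d[2]
def proj(c,p):
    q=R.from_euler('xyz',c['attitude']).inv().apply(np.asarray(p)-c['origin']); return np.array([c['fx']*q[...,0]/q[...,2]+c['cx'],c['fy']*q[...,1]/q[...,2]+c['cy']]).T
def tri(c1,uv1,c2,uv2):
    o1,d1=ray(c1,*uv1);o2,d2=ray(c2,*uv2)
    t=np.linalg.lstsq(np.c_[d1,-d2],o2-o1,rcond=None)[0]
    a=o1+d1*t[0];b=o2+d2*t[1]; return (a+b)/2,np.linalg.norm(a-b)
E
python3 - <<'E'
from h import *
a=cv2.imread('pics/scene0.png'); b=cv2.imread('pics/side0.png')
cv2.imwrite('pics/c1.png',cv2.resize(a[170:330,190:400],None,fx=3.8,fy=3.7,interpolation=cv2.INTER_CUBIC))
cv2.imwrite('pics/c2.png',cv2.resize(b[160:320,190:390],None,fx=4,fy=3.75,interpolation=cv2.INTER_CUBIC))
for n,im in(('scene',a),('side',b)):
    hsv=cv2.cvtColor(im,cv2.COLOR_BGR2HSV); m=cv2.inRange(hsv,(5,180,100),(14,255,255))
    k,l,st,ce=cv2.connectedComponentsWithStats(m)
    for i in range(1,k):
        if st[i,4]>60: print(n,st[i],ce[i],onplane(cam(n),*ce[i],0.03))
E
```

```text
scene [273 249  27  28 333] [285.87987988 265.63663664] [0.67817492 0.21973554 0.03      ]
scene [359 251  31  27 390] [372.34102564 265.37692308] [0.45836438 0.40044897 0.03      ]
side [232 233  27  28 656] [245.26676829 246.94359756] [0.66430171 0.20171193 0.03      ]
side [256 259  25  26 319] [270.58934169 270.38557994] [0.53712774 0.2917718  0.03      ]
side [273 276  30  40 893] [287.80067189 295.61254199] [0.44443421 0.38701802 0.03      ]
```

View pics/c1.png

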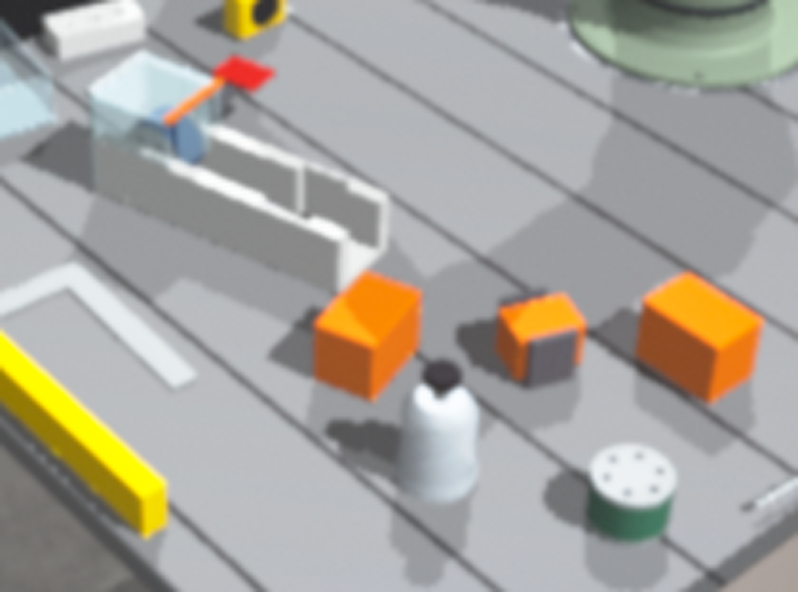

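View pics/c2.png

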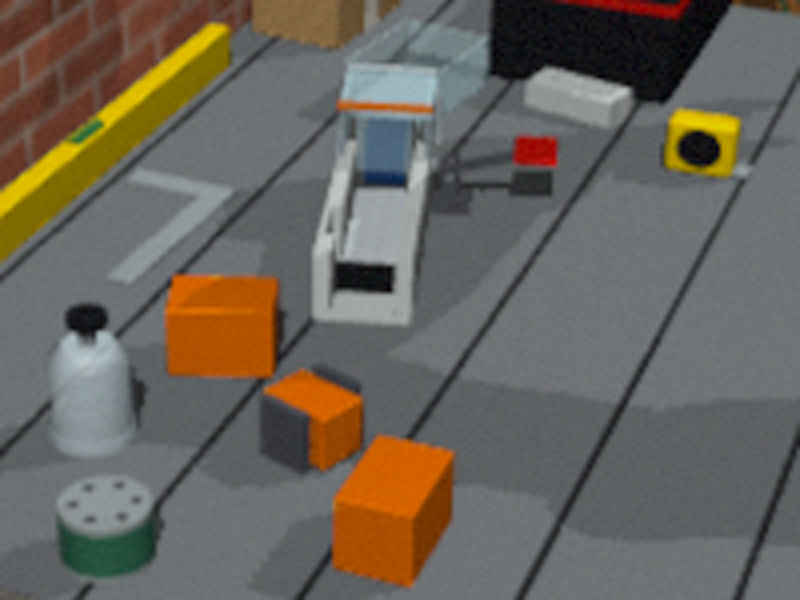

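Close crop: B, at scene (332,261) and side (268,271), is the small orange block between the dark cradle walls, so B is the chock. A and C are larger loose decoys. The dispenser runs toward the scene camera, with its open end near scene (285,240) and the red pad at about (254,190).

```bash
python3 - <<'E'
from h import *
cs,cd=cam('scene'),cam('side')
S=lambda x,y:(190+x/3.8,170+y/3.7); D=lambda x,y:(190+x/4,160+y/3.75)
print('chock ',onplane(cs,*S(542,318),.054),onplane(cd,*D(315,398),.054))
print('pad',tri(cs,S(245,74),cd,D(536,151)))
print('lid L/R',onplane(cs,*S(170,122),.12),onplane(cs,*S(222,82),.12),onplane(cd,*D(338,106),.12),onplane(cd,*D(433,106),.12))
print('open end wall corners z=.068', onplane(cs,*S(386,197),.068),onplane(cs,*S(345,238),.068),onplane(cd,*D(318,240),.068))
print('base end',onplane(cd,*D(316,316),0),onplane(cd,*D(410,322),0))
s=sensors.observe(); print(R.from_euler('xyz',s['tool_rot']).as_matrix().round(3))
c=cam('wrist'); print(R.from_euler('xyz',c['attitude']).as_matrix().round(3))
E
```

```text
chock  [0.546702   0.30197427 0.054     ] [0.53770054 0.30499798 0.054     ]
pad (array([ 0.50943103, -0.15606959,  0.06194758]), np.float64(0.0013255540508906034))
lid L/R [ 0.6682947  -0.06689936  0.12      ] [ 0.58934944 -0.08987421  0.12      ] [ 0.67249387 -0.0686079   0.12      ] [ 0.59338809 -0.10265791  0.12      ]
open end wall corners z=.068 [0.54555143 0.09799614 0.068     ] [0.61543347 0.12081172 0.068     ] [0.62397805 0.09349304 0.068     ]
base end [0.61746902 0.11290928 0.        ] [0.53997184 0.09135747 0.        ]
[[-0.     0.248 -0.969]
 [ 0.001 -0.969 -0.248]
 [-1.    -0.001  0.   ]]
[[ 0.249 -0.93  -0.27 ]
 [-0.968 -0.239 -0.069]
 [-0.     0.279 -0.96 ]]
```

```bash
cat >> h.py <<'E'
def plan(x,y,z,yaw_jaw=None):
    """print tool-frame shift (cm) and twist for world target; yaw_jaw: deg of the jaw axis (mod 180); tool assumed to point down"""
    s=sensors.observe(); M=R.from_euler('xyz',s['tool_rot']).as_matrix()
    d=M.T@(np.array([x,y,z])-s['position'])*100
    out={'d':d.round(2)}
    ya=np.degrees(np.arctan2(M[1,1],M[0,1])); out['jaw_now']=ya.round(1)
    if yaw_jaw is not None:
        t=-(yaw_jaw-ya)            # tool x is down
        t=(t+90)%180-90; out['twist']=np.radians(t).round(4); out['twist_alt']=np.radians(t-np.sign(t)*180).round(3)
    out['t']=s['clock'];out['q7']=s['qpos'][6].round(2);out['pos']=s['position'].round(4);out['tilt']=M[:,0].round(3);out['f']=s['force'].round(1);out['w']=s['grip_width'].round(4)
    print(out)
E
python3 - <<'E'
from h import *
cd=cam('side');D=lambda x,y:(190+x/4,160+y/3.75)
a=onplane(cd,*D(262,398),.056);b=onplane(cd,*D(310,415),.056);print(a,b,np.degrees(np.arctan2(*(b-a)[1::-1])))
a=onplane(cd,*D(318,367),.056);b=onplane(cd,*D(358,382),.056);print(a,b,np.degrees(np.arctan2(*(b-a)[1::-1])))
plan(.45,-.3,.24,0); plan(.54,.24,.24,0)
E
```

```text
[0.57320463 0.32292865 0.056     ] [0.5309183  0.33065879 0.056     ] 169.64044046149255
[0.55166174 0.2658871  0.056     ] [0.51522679 0.27422924 0.056     ] 167.10384710080032Traceback (most recent call last):
  File "<stdin>", line 5, in <module>
  File "h.py", line 25, in plan
    out['t']=s['clock'];out['q7']=s['qpos'][6].round(2);out['pos']=s['position'].round(4);out['tilt']=M[:,0].round(3);out['f']=s['force'].round(1);out['w']=s['grip_width'].round(4)
                                                                                                                                                            ^^^^^^^^^^^^^^^^^^^^^
AttributeError: 'float' object has no attribute 'round'
```

```bash
sed -i "s/s\['grip_width'\].round(4)/round(s['grip_width'],4)/" h.py
python3 - <<'E'
from h import *
plan(.45,-.3,.24,-12); plan(.54,.25,.24,-12)
E
```

```text
{'d': array([ -0.1 , -22.25, -36.15]), 'jaw_now': np.float64(-75.6), 'twist': np.float64(-1.1106), 'twist_alt': np.float64(2.031), 't': 0.15, 'q7': np.float64(-0.11), 'pos': array([ 0.155 , -0.6052,  0.2389]), 'tilt': array([-0.   ,  0.001, -1.   ]), 'f': array([-0.1, -0.1, -0. ]), 'w': 0.0857}
{'d': array([-5.000e-02, -7.329e+01, -5.852e+01]), 'jaw_now': np.float64(-75.6), 'twist': np.float64(-1.1106), 'twist_alt': np.float64(2.031), 't': 0.15, 'q7': np.float64(-0.11), 'pos': array([ 0.155 , -0.6052,  0.2389]), 'tilt': array([-0.   ,  0.001, -1.   ]), 'f': array([-0.1, -0.1, -0. ]), 'w': 0.0857}
```

arm_command(
  commands=[
    {"dy": -22.2,"dz": -36.1,"twist": -1.11},
    {"dy": -22.2,"dz": -36.1,"twist": -1.11},
    {"dy": -22.2,"dz": -36.1,"twist": -1.11},
    {"dy": -22.2,"dz": -36.1,"twist": -1.11},
    {"dy": -22.2,"dz": -36.1,"twist": -1.11},
    {"dy": -22.2,"dz": -36.1,"twist": -1.11},
    {"dy": -22.2,"dz": -36.1,"twist": -1.11},
    {"dy": -22.2,"dz": -36.1,"twist": -1.11},
    {"dy": -22.2,"dz": -36.1,"twist": -1.11},
    {"dy": -22.2,"dz": -36.1,"twist": -1.11},
    {"dy": -22.2,"dz": -36.1,"twist": -1.11},
  ],
  grip=-1,
)

```text
validation failed for argument at $.co...
```

```bash
python3 - <<'E'
from h import *
plan(.55,.25,.24,-12)
E
```

```text
{'d': array([-5.000e-02, -7.305e+01, -5.949e+01]), 'jaw_now': np.float64(-75.6), 'twist': np.float64(-1.1106), 'twist_alt': np.float64(2.031), 't': 0.15, 'q7': np.float64(-0.11), 'pos': array([ 0.155 , -0.6052,  0.2389]), 'tilt': array([-0.   ,  0.001, -1.   ]), 'f': array([-0.1, -0.1, -0. ]), 'w': 0.0857}
```

arm_command(
  commands=[
    {"dx": 0,"dy": -2.0,"dz": -3.3,"twist": -0.1},
    {"dx": 0,"dy": -4.0,"dz": -6.6,"twist": -0.2},
  ],
  grip=-1,
)

```text
clock: 0.32
position: [0.2081, -0.5499, 0.2383]
tool_rot: [-1.18, 1.569, 2.413]
force: [2.2, 0.5, -0.3]
grip_width: 0.0856
```

```bash
python3 - <<'E'
from h import *
plan(.47,-.25,.24,-12)
E
```

```text
{'d': array([ -0.17, -15.56, -36.65]), 'jaw_now': np.float64(-64.1), 'twist': np.float64(-0.9098), 'twist_alt': np.float64(2.232), 't': 0.3167, 'q7': np.float64(-0.06), 'pos': array([ 0.2081, -0.5499,  0.2383]), 'tilt': array([-0.001,  0.001, -1.   ]), 'f': array([ 2.2,  0.5, -0.3]), 'w': 0.0856}
```

arm_command(
  commands=[
    {"dx": 0,"dy": -15.5,"dz": -36.6,"twist": -0.91},
    {"dx": 0,"dy": -15.5,"dz": -36.6,"twist": -0.91},
    {"dx": 0,"dy": -15.5,"dz": -36.6,"twist": -0.91},
    {"dx": 0,"dy": -15.5,"dz": -36.6,"twist": -0.91},
    {"dx": 0,"dy": -15.5,"dz": -36.6,"twist": -0.91},
    {"dx": 0,"dy": -15.5,"dz": -36.6,"twist": -0.91},
    {"dx": 0,"dy": -15.5,"dz": -36.6,"twist": -0.91},
    {"dx": 0,"dy": -15.5,"dz": -36.6,"twist": -0.91},
    {"dx": 0,"dy": -15.5,"dz": -36.6,"twist": -0.91},
    {"dx": 0,"dy": -15.5,"dz": -36.6,"twist": -0.91},
  ],
)

```text
clock: 1.15
position: [0.4724, -0.2466, 0.2384]
tool_rot: [-2.915, 1.568, 1.592]
force: [0.1, 0.3, 0.3]
grip_width: 0.0855
```

```bash
python3 - <<'E'
from h import *
plan(.55,.0,.24,-12);plan(.55,.25,.24,-12)
E
```

```text
{'d': array([ -0.1 ,   2.57, -25.72]), 'jaw_now': np.float64(-11.8), 'twist': np.float64(0.0043), 'twist_alt': np.float64(-3.137), 't': 1.15, 'q7': np.float64(-0.02), 'pos': array([ 0.4724, -0.2466,  0.2384]), 'tilt': array([-0.   ,  0.002, -1.   ]), 'f': array([0.1, 0.3, 0.3]), 'w': 0.0855}
{'d': array([-5.00e-02, -2.52e+00, -5.02e+01]), 'jaw_now': np.float64(-11.8), 'twist': np.float64(0.0043), 'twist_alt': np.float64(-3.137), 't': 1.15, 'q7': np.float64(-0.02), 'pos': array([ 0.4724, -0.2466,  0.2384]), 'tilt': array([-0.   ,  0.002, -1.   ]), 'f': array([0.1, 0.3, 0.3]), 'w': 0.0855}
```

arm_command(
  commands=[
    {"dx": 0,"dy": 4.5,"dz": -17,"twist": 0},
    {"dx": 0,"dy": 4.5,"dz": -17,"twist": 0},
    {"dx": 0,"dy": 4.5,"dz": -17,"twist": 0},
    {"dx": 0,"dy": 4.5,"dz": -17,"twist": 0},
    {"dx": 0,"dy": 4.5,"dz": -17,"twist": 0},
    {"dx": 0,"dy": 4.5,"dz": -17,"twist": 0},
  ],
)

```text
clock: 1.65
position: [0.5525, -0.0847, 0.2386]
tool_rot: [-3.017, 1.567, 1.496]
force: [0.4, 0.2, 0.4]
grip_width: 0.0854
```

```bash
cat >> h.py <<'E'
import json
def snap(n,name):
    c=cam(n); im=imaging.grab_frame(n)[:,:,::-1].copy(); cv2.imwrite(f'pics/{name}.png',im)
    json.dump({k:(v.tolist() if hasattr(v,'tolist') else v) for k,v in c.items()},open(f'pics/{name}.json','w')); return c,im
def load(name):
    c=json.load(open(f'pics/{name}.json')); return {k:np.array(v) for k,v in c.items()},cv2.imread(f'pics/{name}.png')
E
python3 - <<'E'
from h import *
snap('wrist','w1')
plan(.55,.25,.24,-12)
E
```

```text
{'d': array([ -0.05,  -6.92, -33.01]), 'jaw_now': np.float64(-11.6), 'twist': np.float64(0.0076), 'twist_alt': np.float64(-3.134), 't': 1.7, 'q7': np.float64(-0.36), 'pos': array([ 0.5516, -0.0873,  0.2385]), 'tilt': array([-0.   ,  0.003, -1.   ]), 'f': array([ 0.5, -0.5,  0.4]), 'w': 0.0854}
```

View pics/w1.png

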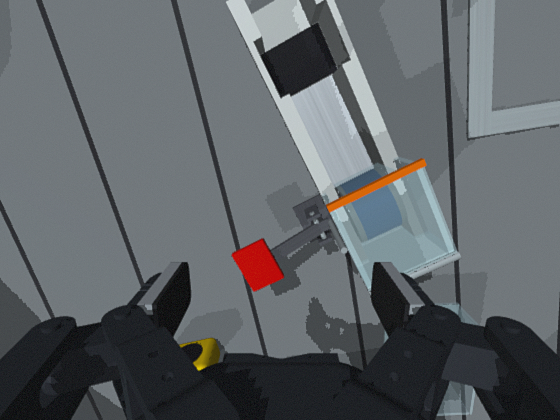

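w1 shows the dispenser from above: orange lid edge from (328,207) to (425,162), red pad at about (258,265), black recess floor at about (300,60).

```bash
cat > disp.py <<'E'
from h import *
def fit(name):
    c,im=load(name); hsv=cv2.cvtColor(im,cv2.COLOR_BGR2HSV)
    def blob(lo,hi):
        m=cv2.inRange(hsv,lo,hi);k,l,st,ce=cv2.connectedComponentsWithStats(m);i=1+np.argmax(st[1:,4]);return (l==i).astype(np.uint8),ce[i],st[i]
    for nm,lo,hi,z in (('lid',(5,180,100),(17,255,255),.123),('pad',(0,200,120),(4,255,255),.067)):
        m,ce,st=blob(lo,hi); ys,xs=np.nonzero(m)
        P=np.array([onplane(c,u,v,z)[:2] for u,v in zip(xs,ys)])
        r=cv2.minAreaRect((P*1000).astype(np.float32)); print(nm,st,ce.round(1),onplane(c,*ce,z).round(4),'rect',np.round(r[0],1),np.round(r[1],1),round(r[2],1))
E
python3 - <<'E'
from disp import *
fit('w1')
c,im=load('w1')
g=cv2.cvtColor(im,cv2.COLOR_BGR2HSV)
m=((g[:,:,2]<45)).astype(np.uint8); m[120:]=0; 
k,l,st,ce=cv2.connectedComponentsWithStats(m)
for i in range(1,k):
    if st[i,4]>800:
        cn=max(cv2.findContours((l==i).astype(np.uint8),0,2)[0],key=cv2.contourArea); q=cv2.approxPolyDP(cn,5,True)[:,0]; print(st[i],q.tolist()); print([onplane(c,*p,.008).round(4)[:2].tolist() for p in q])
cv2.imwrite('pics/w1c.png',cv2.resize(im[0:290,210:480],None,fx=2.05,fy=2.05,interpolation=cv2.INTER_CUBIC))
E
```

```text
lid [326 159 100  53 874] [376.1 184.4] [ 0.6346 -0.0797  0.123 ] rect [633.5 -79.8] [86.7  7.5] 16.0
pad [ 232  239   52   52 1503] [257.4 264.9] [ 0.5122 -0.1575  0.067 ] rect [ 512.1 -158.2] [39.  51.5] 15.6
[ 261   23   76   74 3118] [[317, 23], [261, 55], [280, 96], [336, 69]]
[[0.6243, 0.0761], [0.5597, 0.0578], [0.5717, 0.0128], [0.6373, 0.028]]
```

View pics/w1c.png

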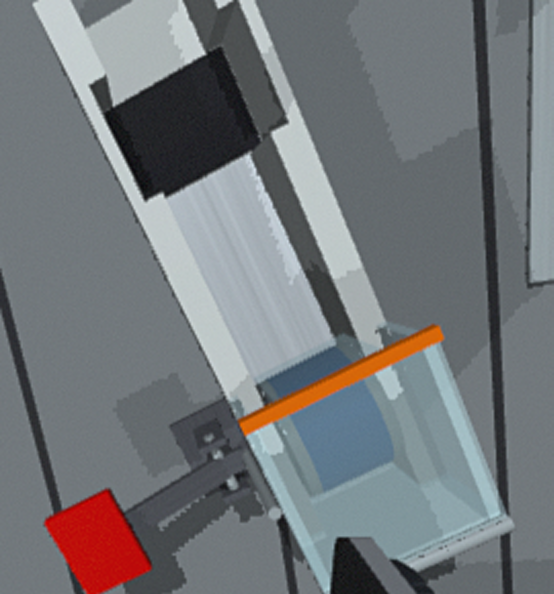

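arm_command(
  commands=[
    {"dx": 0,"dy": -6.9,"dz": -33,"twist": 0},
    {"dx": 0,"dy": -6.9,"dz": -33,"twist": 0},
    {"dx": 0,"dy": -6.9,"dz": -33,"twist": 0},
    {"dx": 0,"dy": -6.9,"dz": -33,"twist": 0},
    {"dx": 0,"dy": -6.9,"dz": -33,"twist": 0},
    {"dx": 0,"dy": -6.9,"dz": -33,"twist": 0},
    {"dx": 0,"dy": -6.9,"dz": -33,"twist": 0},
    {"dx": 0,"dy": -6.9,"dz": -33,"twist": 0},
    {"dx": 0,"dy": -6.9,"dz": -33,"twist": 0},
    {"dx": 0,"dy": -6.9,"dz": -33,"twist": 0},
    {"dx": 0,"dy": -6.9,"dz": -33,"twist": 0},
  ],
)

```text
clock: 2.62
position: [0.5503, 0.2488, 0.2391]
tool_rot: [-2.551, 1.569, 1.959]
force: [0.9, -0.0, 0.5]
grip_width: 0.0859
```

```bash
python3 - <<'E'
from h import *
c,im=snap('wrist','w2')
g=cv2.cvtColor(im,cv2.COLOR_BGR2HSV); m=cv2.inRange(g,(5,170,60),(17,255,255))
k,l,st,ce=cv2.connectedComponentsWithStats(m)
for i in range(1,k):
    if st[i,4]>200: print(st[i],ce[i].round(1),onplane(c,*ce[i],.054))
plan(.54,.3,.24,-12)
E
```

```text
[  89   12  108  112 8275] [143.7  69.6] [0.44549893 0.3917152  0.054     ]
[ 233  122   66   51 2698] [265.2 146.3] [0.54435191 0.29778563 0.054     ]
[ 336  163  107   93 5896] [389.2 206.5] [0.66212433 0.20861867 0.054     ]
{'d': array([-0.07, -2.08, -4.87]), 'jaw_now': np.float64(-11.7), 'twist': np.float64(0.0059), 'twist_alt': np.float64(-3.136), 't': 2.6667, 'q7': np.float64(-0.97), 'pos': array([0.5505, 0.2481, 0.2392]), 'tilt': array([-0.001,  0.002, -1.   ]), 'f': array([ 0.5, -0.6,  0.2]), 'w': 0.0853}
```

View pics/w2.png

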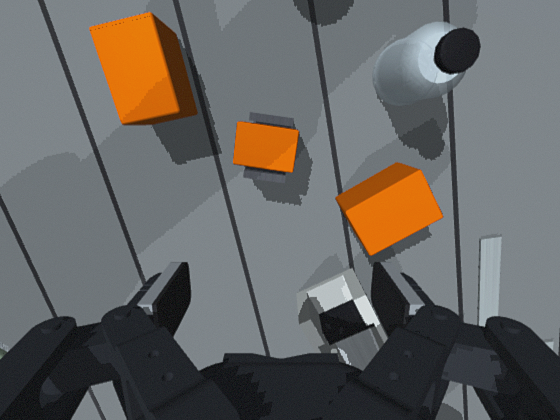

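w2: the chock's top is at about (265,146) between the cradle walls. The decoys are at (143,70) and (389,206).

```bash
cat >> h.py <<'E'
def top_rect(name,z,roi,vmin=150,hi=17,lo=5):
    c,im=load(name); g=cv2.cvtColor(im,cv2.COLOR_BGR2HSV); m=cv2.inRange(g,(lo,170,vmin),(hi,255,255))
    x0,y0,x1,y1=roi; mm=np.zeros_like(m); mm[y0:y1,x0:x1]=m[y0:y1,x0:x1]
    k,l,st,ce=cv2.connectedComponentsWithStats(mm); i=1+np.argmax(st[1:,4]); ys,xs=np.nonzero(l==i)
    P=np.array([onplane(c,u,v,z)[:2] for u,v in zip(xs,ys)])
    r=cv2.minAreaRect((P*1000).astype(np.float32)); print(st[i],'rect',np.round(r[0],1),np.round(r[1],1),round(r[2],1)); return r
E
python3 - <<'E'
from h import *
c,im=load('w2'); g=cv2.cvtColor(im,cv2.COLOR_BGR2HSV)
print(g[125:172:5,265,2], g[146,230:303:6,2])
for v in (150,200,225): top_rect('w2',.054,(220,110,310,180),v)
E
```

```text
[180 214 213 213 212 212 210 210 211  37] [122 213 210 209 210 212 210 209 210 214 216 172  68]
[ 233  122   66   51 2628] rect [544.1 297.3] [43.4 63.2] 69.8
[ 233  122   65   50 2531] rect [544.1 297.4] [42.2 62.3] 70.2
[267 143  29  29 381] rect [558.5 285.5] [29. 26.] 70.1
```

```bash
python3 - <<'E'
from h import *
plan(.5441,.2974,.12,-20.1);plan(.5441,.2974,.02,-20.1)
E
```

```text
{'d': array([11.93, -1.62, -4.68]), 'jaw_now': np.float64(-11.7), 'twist': np.float64(0.1473), 'twist_alt': np.float64(-2.994), 't': 2.6667, 'q7': np.float64(-0.97), 'pos': array([0.5505, 0.2481, 0.2392]), 'tilt': array([-0.001,  0.002, -1.   ]), 'f': array([ 0.5, -0.6,  0.2]), 'w': 0.0853}
{'d': array([21.93, -1.61, -4.66]), 'jaw_now': np.float64(-11.7), 'twist': np.float64(0.1473), 'twist_alt': np.float64(-2.994), 't': 2.6667, 'q7': np.float64(-0.97), 'pos': array([0.5505, 0.2481, 0.2392]), 'tilt': array([-0.001,  0.002, -1.   ]), 'f': array([ 0.5, -0.6,  0.2]), 'w': 0.0853}
```

arm_command(
  commands=[
    {"dx": 6,"dy": -1.6,"dz": -4.7,"twist": 0.147},
    {"dx": 6,"dy": -1.6,"dz": -4.7,"twist": 0.147},
    {"dx": 10,"dy": -1.6,"dz": -4.7,"twist": 0.147},
    {"dx": 12,"dy": -1.6,"dz": -4.7,"twist": 0.147},
    {"dx": 12,"dy": -1.6,"dz": -4.7,"twist": 0.147},
    {"dx": 12,"dy": -1.6,"dz": -4.7,"twist": 0.147},
  ],
)

```text
clock: 3.17
position: [0.5447, 0.2958, 0.1193]
tool_rot: [-1.646, 1.569, 2.714]
force: [-0.4, -0.6, 0.0]
grip_width: 0.0853
```

```bash
python3 - <<'E'
from h import *
snap('wrist','w3')
plan(.5441,.2974,.02,-20.1)
top_rect('w3',.054,(100,60,480,300))
E
```

```text
{'d': array([10.06, -0.14, -0.02]), 'jaw_now': np.float64(-20.2), 'twist': np.float64(-0.0016), 'twist_alt': np.float64(3.14), 't': 3.2167, 'q7': np.float64(-1.24), 'pos': array([0.5453, 0.2965, 0.1206]), 'tilt': array([ 0.   ,  0.002, -1.   ]), 'f': array([-0.6,  0.6, -0.2]), 'w': 0.0852}
[ 385  205   95   95 5735] rect [637.9 235.7] [75.1 65.9] 80.1
```

View pics/w3.png

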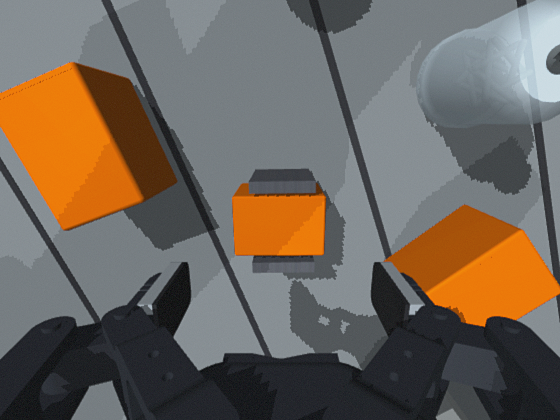

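w3: the chock, spanning (233-325, 185-256), is centred between the jaws and square to them.

```bash
python3 - <<'E'
from h import *
top_rect('w3',.054,(225,175,335,262),190)
E
```

```text
[ 232  196   93   59 5332] rect [544.3 297.7] [42.2 62.8] 69.9
```

arm_command(
  commands=[
    {"dx": 3,"dy": -0.1,"dz": 0,"twist": 0},
    {"dx": 6,"dy": -0.1,"dz": 0,"twist": 0},
    {"dx": 8,"dy": -0.1,"dz": 0,"twist": 0},
    {"dx": 9,"dy": -0.1,"dz": 0,"twist": 0},
    {"dx": 10,"dy": -0.1,"dz": 0,"twist": 0},
    {"dx": 10,"dy": -0.1,"dz": 0,"twist": 0},
    {"dx": 10,"dy": -0.1,"dz": 0,"twist": 0},
  ],
)

```text
clock: 3.8
position: [0.5451, 0.2972, 0.0218]
tool_rot: [2.977, 1.568, 1.053]
force: [-0.1, 0.4, 0.4]
grip_width: 0.0852
```

arm_command(
  commands=[
    {"dx": 0.2,"dy": 0,"dz": 0,"twist": 0},
    {"dx": 0.2,"dy": 0,"dz": 0,"twist": 0},
    {"dx": 0.2,"dy": 0,"dz": 0,"twist": 0},
    {"dx": 0.2,"dy": 0,"dz": 0,"twist": 0},
    {"dx": 0.2,"dy": 0,"dz": 0,"twist": 0},
    {"dx": 0.2,"dy": 0,"dz": 0,"twist": 0},
  ],
  grip=1,
  squeeze=40,
)

```text
clock: 4.3
position: [0.5458, 0.2975, 0.0211]
tool_rot: [2.757, 1.566, 0.833]
force: [-0.7, -1.1, 6.8]
grip_width: 0.0634
```

arm_command(
  commands=[
    {"dx": -1,"dy": 0,"dz": 0,"twist": 0},
    {"dx": -2.5,"dy": 0,"dz": 0,"twist": 0},
    {"dx": -5,"dy": 0,"dz": 0,"twist": 0},
    {"dx": -8,"dy": 0,"dz": 0,"twist": 0},
    {"dx": -10,"dy": 0,"dz": 0,"twist": 0},
    {"dx": -10,"dy": 0,"dz": 0,"twist": 0},
  ],
)

```text
clock: 4.8
position: [0.5473, 0.2984, 0.127]
tool_rot: [2.575, 1.559, 0.651]
force: [0.4, 0.6, -2.0]
grip_width: 0.0638
```

```bash
python3 - <<'E'
from h import *
plan(.47,.2,.12,15.8)
E
```

```text
{'d': array([ 0.56, -3.85, 11.92]), 'jaw_now': np.float64(-20.2), 'twist': np.float64(-0.6289), 'twist_alt': np.float64(2.513), 't': 4.8, 'q7': np.float64(-1.24), 'pos': array([0.5473, 0.2984, 0.127 ]), 'tilt': array([ 0.009,  0.007, -1.   ]), 'f': array([ 0.4,  0.6, -2. ]), 'w': 0.0638}
```

arm_command(
  commands=[
    {"dx": 0.5,"dy": -1,"dz": 3,"twist": -0.1},
    {"dx": 0.5,"dy": -2,"dz": 6,"twist": -0.22},
    {"dx": 0.5,"dy": -3,"dz": 9,"twist": -0.34},
    {"dx": 0.5,"dy": -3.8,"dz": 11.9,"twist": -0.46},
    {"dx": 0.5,"dy": -3.8,"dz": 11.9,"twist": -0.56},
    {"dx": 0.5,"dy": -3.8,"dz": 11.9,"twist": -0.628},
    {"dx": 0.5,"dy": -3.8,"dz": 11.9,"twist": -0.628},
    {"dx": 0.5,"dy": -3.8,"dz": 11.9,"twist": -0.628},
  ],
)

```text
clock: 5.47
position: [0.4707, 0.1999, 0.1211]
tool_rot: [1.932, 1.559, 0.634]
force: [0.1, 0.7, -2.4]
grip_width: 0.0635
```

```bash
python3 - <<'E'
from h import *
plan(.47,.2,.0175,15.8)
E
```

```text
{'d': array([ 1.036e+01, -1.800e-01,  1.000e-02]), 'jaw_now': np.float64(15.6), 'twist': np.float64(-0.0037), 'twist_alt': np.float64(3.138), 't': 5.4667, 'q7': np.float64(-0.69), 'pos': array([0.4707, 0.1999, 0.1211]), 'tilt': array([ 0.01 ,  0.007, -1.   ]), 'f': array([ 0.1,  0.7, -2.4]), 'w': 0.0635}
```

arm_command(
  commands=[
    {"dx": 3,"dy": 0,"dz": 0,"twist": 0},
    {"dx": 6,"dy": 0,"dz": 0,"twist": 0},
    {"dx": 8,"dy": 0,"dz": 0,"twist": 0},
    {"dx": 9,"dy": 0,"dz": 0,"twist": 0},
    {"dx": 9.5,"dy": 0,"dz": 0,"twist": 0},
    {"dx": 9.8,"dy": 0,"dz": 0,"twist": 0},
    {"dx": 10.0,"dy": 0,"dz": 0,"twist": 0},
    {"dx": 10.1,"dy": 0,"dz": 0,"twist": 0},
    {"dx": 10.2,"dy": 0,"dz": 0,"twist": 0},
    {"dx": 10.3,"dy": 0,"dz": 0,"twist": 0},
  ],
)

```text
clock: 6.3
position: [0.4721, 0.2007, 0.0187]
tool_rot: [1.91, 1.558, 0.611]
force: [0.5, -0.3, -2.5]
grip_width: 0.0636
```

arm_command(
  commands=[
    {"dx": 0.08,"dy": 0,"dz": 0,"twist": 0},
    {"dx": 0.16,"dy": 0,"dz": 0,"twist": 0},
    {"dx": 0.24,"dy": 0,"dz": 0,"twist": 0},
  ],
)

```text
clock: 6.55
position: [0.4725, 0.2007, 0.0172]
tool_rot: [1.852, 1.557, 0.553]
force: [-7.0, -4.3, 46.2]
grip_width: 0.0637
```

arm_command(
  commands=[
    {"dx": -0.1,"dy": 0,"dz": 0,"twist": 0},
    {"dx": -0.1,"dy": 0,"dz": 0,"twist": 0},
  ],
)

```text
clock: 6.72
position: [0.4727, 0.2008, 0.0186]
tool_rot: [1.84, 1.556, 0.54]
force: [0.5, 0.5, -1.6]
grip_width: 0.0632
```

arm_command(
  commands=[
    {"dx": 0,"dy": 0,"dz": 0,"twist": 0},
    {"dx": 0,"dy": 0,"dz": 0,"twist": 0},
    {"dx": 0,"dy": 0,"dz": 0,"twist": 0},
    {"dx": 0,"dy": 0,"dz": 0,"twist": 0},
    {"dx": -2,"dy": 0,"dz": 0,"twist": 0},
    {"dx": -5,"dy": 0,"dz": 0,"twist": 0},
    {"dx": -8,"dy": 0,"dz": 0,"twist": 0},
    {"dx": -11,"dy": 0,"dz": 0,"twist": 0},
    {"dx": -12,"dy": 0,"dz": 0,"twist": 0},
    {"dx": -12,"dy": 0,"dz": 0,"twist": 0},
  ],
  grip=-1,
)

```text
clock: 7.55
position: [0.4724, 0.2002, 0.1408]
tool_rot: [1.793, 1.553, 0.493]
force: [0.5, -0.3, -1.0]
grip_width: 0.0853
```

```bash
python3 - <<'E'
from h import *
c,im=snap('wrist','w4')
plan(.47,.2,.13,105.8)
E
```

```text
{'d': array([ 0.92, -0.18, -0.06]), 'jaw_now': np.float64(15.5), 'twist': np.float64(1.5657), 'twist_alt': np.float64(-1.576), 't': 7.6, 'q7': np.float64(-0.68), 'pos': array([0.4718, 0.1998, 0.1392]), 'tilt': array([ 0.014,  0.008, -1.   ]), 'f': array([ 0.2, -0.7,  0.1]), 'w': 0.0852}
```

View pics/w4.png

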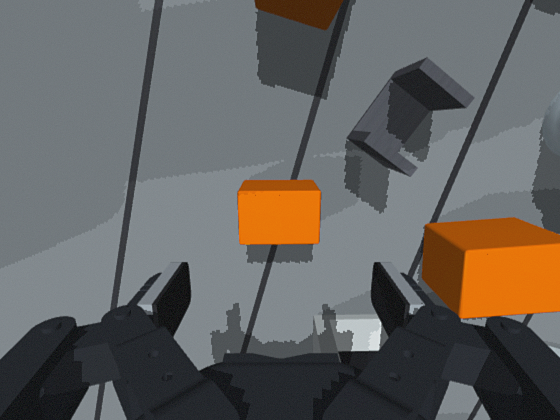

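w4: the cradle is empty and the chock stands on free bench at (238-320, 181-243), squared to the jaws.

```bash
python3 - <<'E'
from h import *
top_rect('w4',.05,(225,170,335,252),150);r=top_rect('w4',.05,(225,170,335,252),190)
c,im=load('w4'); g=cv2.cvtColor(im,cv2.COLOR_BGR2HSV); print(g[180:246:3,280,2])
E
```

```text
[ 238  180   83   65 5148] rect [471.8 203.8] [63.  51.2] 15.4
[ 238  190   83   54 4317] rect [472.6 200.5] [62.8 42.8] 15.4
[163 163 162 160 236 231 233 233 233 233 233 232 232 232 232 232 232 232
 232 232 233 227]
```

arm_command(
  commands=[
    {"dx": 0,"dy": 0,"dz": 0,"twist": -1.57},
    {"dx": 0,"dy": 0,"dz": 0,"twist": -1.57},
    {"dx": 0,"dy": 0,"dz": 0,"twist": -1.57},
    {"dx": 0,"dy": 0,"dz": 0,"twist": -1.57},
    {"dx": 0,"dy": 0,"dz": 0,"twist": -1.57},
    {"dx": 0,"dy": 0,"dz": 0,"twist": -1.57},
    {"dx": 0,"dy": 0,"dz": 0,"twist": -1.57},
    {"dx": 0,"dy": 0,"dz": 0,"twist": -1.57},
    {"dx": 0,"dy": 0,"dz": 0,"twist": -1.57},
    {"dx": 0,"dy": 0,"dz": 0,"twist": -1.57},
    {"dx": 0,"dy": 0,"dz": 0,"twist": -1.57},
    {"dx": 0,"dy": 0,"dz": 0,"twist": -1.57},
  ],
)

```text
clock: 8.6
position: [0.4712, 0.1997, 0.1377]
tool_rot: [0.354, 1.556, 0.561]
force: [-0.3, -0.5, -0.7]
grip_width: 0.0854
```

```bash
python3 - <<'E'
from h import *
plan(.4726,.2005,.02,105.4)
E
```

```text
{'d': array([ 1.177e+01, -1.000e-02, -1.000e-02]), 'jaw_now': np.float64(101.9), 'twist': np.float64(-0.0619), 'twist_alt': np.float64(3.08), 't': 8.6, 'q7': np.float64(0.6), 'pos': array([0.4712, 0.1997, 0.1377]), 'tilt': array([ 0.012,  0.008, -1.   ]), 'f': array([-0.3, -0.5, -0.7]), 'w': 0.0854}
```

arm_command(
  commands=[
    {"dx": 3,"dy": 0,"dz": 0,"twist": -0.062},
    {"dx": 6,"dy": 0,"dz": 0,"twist": -0.062},
    {"dx": 9,"dy": 0,"dz": 0,"twist": -0.062},
    {"dx": 10.5,"dy": 0,"dz": 0,"twist": -0.062},
    {"dx": 11.3,"dy": 0,"dz": 0,"twist": -0.062},
    {"dx": 11.7,"dy": 0,"dz": 0,"twist": -0.062},
    {"dx": 11.7,"dy": 0,"dz": 0,"twist": -0.062},
    {"dx": 11.7,"dy": 0,"dz": 0,"twist": -0.062},
  ],
)

```text
clock: 9.27
position: [0.4728, 0.2009, 0.0212]
tool_rot: [0.303, 1.556, 0.572]
force: [-0.2, -0.2, 0.2]
grip_width: 0.0854
```

arm_command(
  commands=[
    {"dx": 0,"dy": 0,"dz": 0,"twist": 0},
    {"dx": 0,"dy": 0,"dz": 0,"twist": 0},
    {"dx": 0,"dy": 0,"dz": 0,"twist": 0},
    {"dx": 0,"dy": 0,"dz": 0,"twist": 0},
    {"dx": 0,"dy": 0,"dz": 0,"twist": 0},
    {"dx": 0,"dy": 0,"dz": 0,"twist": 0},
    {"dx": 0,"dy": 0,"dz": 0,"twist": 0},
    {"dx": 0,"dy": 0,"dz": 0,"twist": 0},
  ],
  grip=1,
  squeeze=40,
)

```text
clock: 9.93
position: [0.4731, 0.2009, 0.0218]
tool_rot: [0.262, 1.555, 0.531]
force: [-1.8, -2.2, 9.6]
grip_width: 0.0434
```

```bash
python3 - <<'E'
from h import *
plan(.5992,.0428,.14,105.7)
E
```

```text
{'d': array([-11.78, -18.54,   8.14]), 'jaw_now': np.float64(105.4), 'twist': np.float64(-0.0051), 'twist_alt': np.float64(3.136), 't': 9.9333, 'q7': np.float64(0.47), 'pos': array([0.4731, 0.2009, 0.0218]), 'tilt': array([ 0.013,  0.008, -1.   ]), 'f': array([-1.8, -2.2,  9.6]), 'w': 0.0434}
```

arm_command(
  commands=[
    {"dx": -1,"dy": 0,"dz": 0,"twist": 0},
    {"dx": -3,"dy": 0,"dz": 0,"twist": 0},
    {"dx": -6,"dy": 0,"dz": 0,"twist": 0},
    {"dx": -10,"dy": 0,"dz": 0,"twist": 0},
    {"dx": -11.8,"dy": -3,"dz": 1.3,"twist": 0},
    {"dx": -11.8,"dy": -6,"dz": 2.6,"twist": 0},
    {"dx": -11.8,"dy": -9.5,"dz": 4.2,"twist": 0},
    {"dx": -11.8,"dy": -13,"dz": 5.8,"twist": 0},
    {"dx": -11.8,"dy": -16.5,"dz": 7.3,"twist": 0},
    {"dx": -11.8,"dy": -18.5,"dz": 8.1,"twist": 0},
    {"dx": -11.8,"dy": -18.5,"dz": 8.1,"twist": 0},
    {"dx": -11.8,"dy": -18.5,"dz": 8.1,"twist": 0},
  ],
)

```text
clock: 10.93
position: [0.5988, 0.042, 0.1406]
tool_rot: [0.299, 1.555, 0.565]
force: [0.6, 1.2, -2.6]
grip_width: 0.0437
```

```bash
python3 - <<'E'
from h import *
snap('wrist','w5');snap('side','s5');c,im=snap('scene','c5')
plan(.5992,.0428,.0298,105.7)
im=cv2.imread('pics/s5.png');cv2.imwrite('pics/s5c.png',cv2.resize(im[140:300,210:370],None,fx=3.7,fy=3.7,interpolation=cv2.INTER_CUBIC))
E
```

```text
{'d': array([11.09, -0.2 , -0.1 ]), 'jaw_now': np.float64(105.5), 'twist': np.float64(-0.0035), 'twist_alt': np.float64(3.138), 't': 11.0833, 'q7': np.float64(1.06), 'pos': array([0.5982, 0.0441, 0.1407]), 'tilt': array([ 0.013,  0.008, -1.   ]), 'f': array([ 0.5, -0.1, -2. ]), 'w': 0.0434}
```

View pics/w5.png

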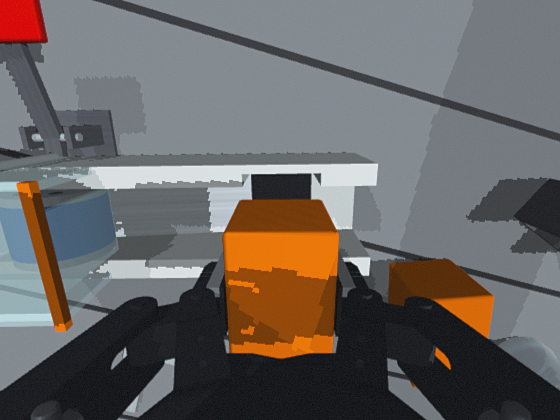

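View pics/s5c.png

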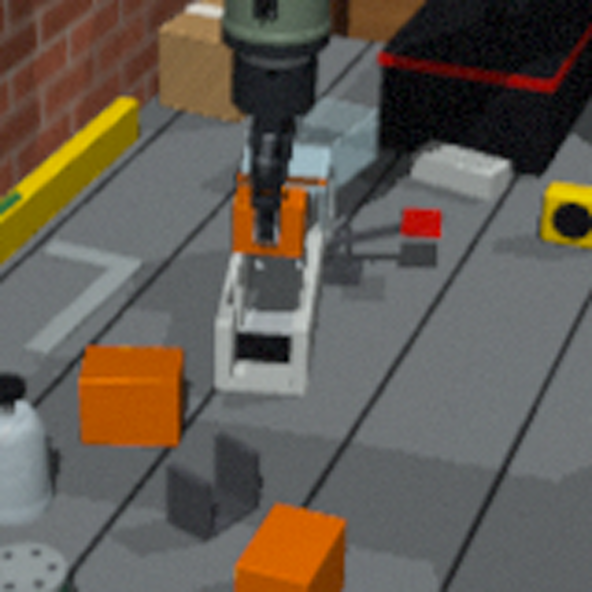

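w5: the chock is held over the run. The recess notch shows as black at (252-318, 175-198), and the near wall's end corner is at about (377,165-185). I'll compare these with the predicted points.

```bash
cat >> h.py <<'E'
O=np.array([.6263,-.0535,0]);YAW=np.radians(15.7)
def dw(x,y,z):
    return O+np.array([np.cos(YAW)*x-np.sin(YAW)*y,np.sin(YAW)*x+np.cos(YAW)*y,z*1.0])*np.array([.001,.001,.001])
E
python3 - <<'E'
from h import *
c,im=load('w5')
for p in ((-36,73,8),(-36,127,8),(-36,73,68),(-36,127,68),(-27,165,68),(-42,165,68),(42,165,68),(-27,165,8),(43,-25,123),(-43,-25,123)):
    u,v=proj(c,dw(*p)); print(p,u.round(1),v.round(1)); cv2.circle(im,(int(round(u)),int(round(v))),2,(255,0,255),-1)
cv2.imwrite('pics/w5p.png',cv2.resize(im[130:360,0:400],None,fx=2,fy=2))
E
```

```text
(-36, 73, 8) 249.9 163.0
(-36, 127, 8) 312.2 162.5
(-36, 73, 68) 241.8 175.4
(-36, 127, 68) 321.2 174.9
(-27, 165, 68) 376.0 187.5
(-42, 165, 68) 377.9 165.7
(42, 165, 68) 368.2 277.0
(-27, 165, 8) 355.3 172.5
(43, -25, 123) 68.3 328.0
(-43, -25, 123) 32.4 182.7
```

View pics/w5p.png

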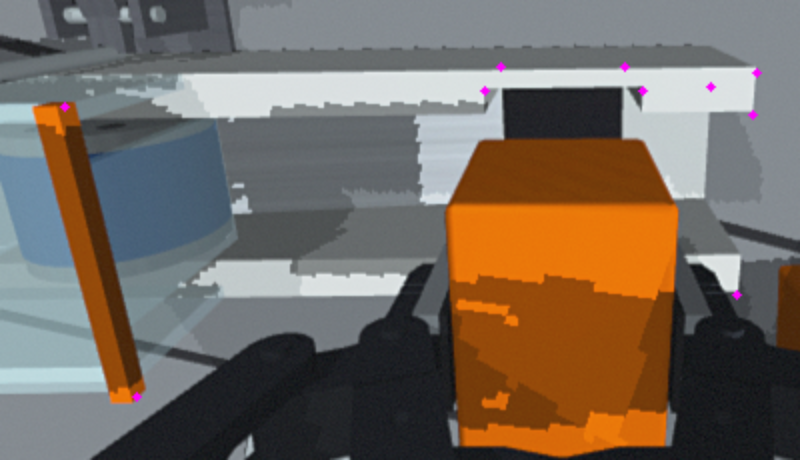

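The predicted points match the picture within about 1 px, so I'll lower the chock.

arm_command(
  commands=[
    {"dx": 3,"dy": -0.2,"dz": -0.1,"twist": 0},
    {"dx": 5,"dy": -0.2,"dz": -0.1,"twist": 0},
    {"dx": 7,"dy": -0.2,"dz": -0.1,"twist": 0},
    {"dx": 8,"dy": -0.2,"dz": -0.1,"twist": 0},
    {"dx": 9,"dy": -0.2,"dz": -0.1,"twist": 0},
    {"dx": 9.6,"dy": -0.2,"dz": -0.1,"twist": 0},
    {"dx": 10.1,"dy": -0.2,"dz": -0.1,"twist": 0},
    {"dx": 10.5,"dy": -0.2,"dz": -0.1,"twist": 0},
    {"dx": 10.7,"dy": -0.2,"dz": -0.1,"twist": 0},
    {"dx": 10.8,"dy": -0.2,"dz": -0.1,"twist": 0},
    {"dx": 10.9,"dy": -0.2,"dz": -0.1,"twist": 0},
    {"dx": 10.9,"dy": -0.2,"dz": -0.1,"twist": 0},
  ],
)

```text
clock: 12.08
position: [0.5993, 0.0428, 0.0319]
tool_rot: [0.268, 1.555, 0.538]
force: [0.1, -0.3, -2.4]
grip_width: 0.0434
```

```bash
python3 - <<'E'
from h import *
plan(.5992,.0428,.0298,105.7)
E
```

```text
{'d': array([ 0.21, -0.  , -0.02]), 'jaw_now': np.float64(105.5), 'twist': np.float64(-0.0035), 'twist_alt': np.float64(3.138), 't': 12.0833, 'q7': np.float64(0.96), 'pos': array([0.5993, 0.0428, 0.0319]), 'tilt': array([ 0.014,  0.008, -1.   ]), 'f': array([ 0.1, -0.3, -2.4]), 'w': 0.0434}
```

arm_command(
  commands=[
    {"dx": 0.06,"dy": 0,"dz": 0,"twist": 0},
    {"dx": 0.12,"dy": 0,"dz": 0,"twist": 0},
    {"dx": 0.18,"dy": 0,"dz": 0,"twist": 0},
    {"dx": 0.18,"dy": 0,"dz": 0,"twist": 0},
  ],
)

```text
clock: 12.42
position: [0.5993, 0.0428, 0.03]
tool_rot: [0.267, 1.555, 0.537]
force: [0.5, 0.1, -2.0]
grip_width: 0.0433
```

arm_command(
  commands=[
    {"dx": 0.04,"dy": 0,"dz": 0,"twist": 0},
    {"dx": 0.08,"dy": 0,"dz": 0,"twist": 0},
  ],
)

```text
clock: 12.58
position: [0.5994, 0.0428, 0.0298]
tool_rot: [0.245, 1.555, 0.515]
force: [-7.5, -2.9, 17.8]
grip_width: 0.0435
```

arm_command(
  commands=[
    {"dx": 0,"dy": 0,"dz": 0,"twist": 0},
    {"dx": 0,"dy": 0,"dz": 0,"twist": 0},
    {"dx": 0,"dy": 0,"dz": 0,"twist": 0},
    {"dx": 0,"dy": 0,"dz": 0,"twist": 0},
    {"dx": 0,"dy": 0,"dz": 0,"twist": 0},
  ],
  grip=-0.5,
)

```text
clock: 13.0
position: [0.5994, 0.0428, 0.0298]
tool_rot: [0.242, 1.555, 0.513]
force: [0.5, 0.1, -0.4]
grip_width: 0.0643
```

arm_command(
  commands=[
    {"dx": -1,"dy": 0,"dz": 0,"twist": 0},
    {"dx": -3,"dy": 0,"dz": 0,"twist": 0},
    {"dx": -6,"dy": 0,"dz": 0,"twist": 0},
    {"dx": -9,"dy": 0,"dz": 0,"twist": 0},
    {"dx": -12,"dy": 0,"dz": 0,"twist": 0},
    {"dx": -15,"dy": 0,"dz": 0,"twist": 0},
    {"dx": -16,"dy": 0,"dz": 0,"twist": 0},
    {"dx": -16,"dy": 0,"dz": 0,"twist": 0},
  ],
)

```text
clock: 13.67
position: [0.5981, 0.0419, 0.193]
tool_rot: [0.144, 1.551, 0.414]
force: [0.4, 0.7, -0.6]
grip_width: 0.064
```

```bash
python3 - <<'E'
from h import *
snap('wrist','w6');snap('side','s6')
plan(*dw(-138,-70,110),105.7)
im=cv2.imread('pics/s6.png');cv2.imwrite('pics/s6c.png',cv2.resize(im[140:300,210:370],None,fx=3.7,fy=3.7,interpolation=cv2.INTER_CUBIC))
E
```

```text
{'d': array([  7.71, -17.  , -13.61]), 'jaw_now': np.float64(105.5), 'twist': np.float64(-0.0038), 'twist_alt': np.float64(3.138), 't': 13.7667, 'q7': np.float64(1.11), 'pos': array([0.597 , 0.0413, 0.1898]), 'tilt': array([ 0.014,  0.008, -1.   ]), 'f': array([-0.2,  0. , -0.3]), 'w': 0.0642}
```

View pics/w6.png

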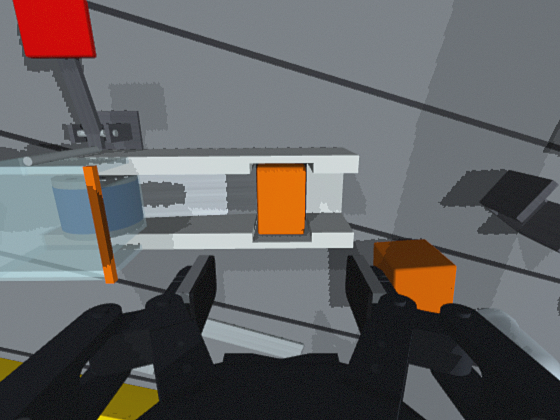

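View pics/s6c.png

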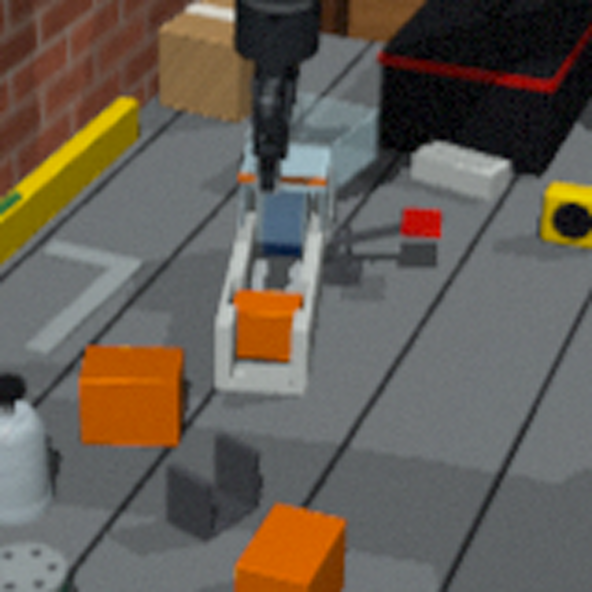

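w6 and s6c: the chock sits in the recess, top at (257-306, 165-236) in w6, and the tin is still behind the flap. Next I go above the pedal with the fingers shut.

arm_command(
  commands=[
    {"dx": 1,"dy": -3,"dz": -2.4,"twist": 0},
    {"dx": 2,"dy": -6.2,"dz": -5,"twist": 0},
    {"dx": 3,"dy": -9.4,"dz": -7.5,"twist": 0},
    {"dx": 4,"dy": -12.6,"dz": -10,"twist": 0},
    {"dx": 6,"dy": -15,"dz": -12,"twist": 0},
    {"dx": 7.7,"dy": -17,"dz": -13.6,"twist": 0},
    {"dx": 7.7,"dy": -17,"dz": -13.6,"twist": 0},
    {"dx": 7.7,"dy": -17,"dz": -13.6,"twist": 0},
    {"dx": 7.7,"dy": -17,"dz": -13.6,"twist": 0},
  ],
  grip=1,
)

```text
clock: 14.52
position: [0.5125, -0.1574, 0.1097]
tool_rot: [0.295, 1.555, 0.566]
force: [0.6, 0.2, 0.5]
grip_width: -0.0001
```

```bash
python3 - <<'E'
from h import *
snap('wrist','w7')
plan(*dw(-139,-70,76),105.7)
plan(*dw(-143,-70,38),105.7)
top_rect('w6',.058,(240,150,320,242),180)
print(dw(0,100,8))
E
```

```text
{'d': array([ 3.41, -0.11, -0.23]), 'jaw_now': np.float64(105.6), 'twist': np.float64(-0.0025), 'twist_alt': np.float64(3.139), 't': 14.5667, 'q7': np.float64(1.34), 'pos': array([ 0.5129, -0.1571,  0.1101]), 'tilt': array([ 0.014,  0.008, -1.   ]), 'f': array([-0.2,  0.2, -0.4]), 'w': -0.0001}
{'d': array([ 7.2 , -0.13, -0.69]), 'jaw_now': np.float64(105.6), 'twist': np.float64(-0.0025), 'twist_alt': np.float64(3.139), 't': 14.5667, 'q7': np.float64(1.34), 'pos': array([ 0.5129, -0.1571,  0.1101]), 'tilt': array([ 0.014,  0.008, -1.   ]), 'f': array([-0.2,  0.2, -0.4]), 'w': -0.0001}
[ 257  168   48   66 3064] rect [598.8  42.2] [61.2 42.5] 15.6
[0.59923996 0.04276917 0.008     ]
```

View pics/w7.png

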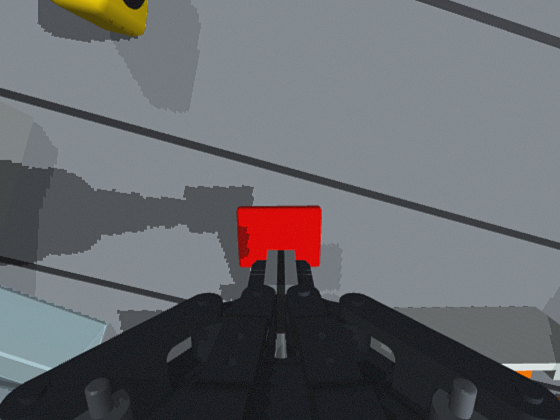

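w7: the closed fingertips stand over the red pad (238-321, 207-267). The chock is within 1 mm of the bay centre at 15.6°.

arm_command(
  commands=[
    {"dx": 1.5,"dy": -0.1,"dz": -0.2,"twist": 0},
    {"dx": 2.7,"dy": -0.1,"dz": -0.2,"twist": 0},
    {"dx": 3.2,"dy": -0.1,"dz": -0.2,"twist": 0},
    {"dx": 3.6,"dy": -0.1,"dz": -0.3,"twist": 0},
    {"dx": 4.0,"dy": -0.1,"dz": -0.4,"twist": 0},
    {"dx": 4.4,"dy": -0.1,"dz": -0.45,"twist": 0},
    {"dx": 4.8,"dy": -0.1,"dz": -0.5,"twist": 0},
    {"dx": 5.2,"dy": -0.1,"dz": -0.58,"twist": 0},
    {"dx": 5.6,"dy": -0.1,"dz": -0.62,"twist": 0},
    {"dx": 6.0,"dy": -0.1,"dz": -0.65,"twist": 0},
    {"dx": 6.4,"dy": -0.1,"dz": -0.68,"twist": 0},
    {"dx": 6.7,"dy": -0.1,"dz": -0.69,"twist": 0},
  ],
)

```text
clock: 15.57
position: [0.5065, -0.1591, 0.0429]
tool_rot: [0.29, 1.556, 0.562]
force: [-8.0, 0.8, 9.2]
grip_width: 0.0002
```

arm_command(
  commands=[
    {"dx": 0.2,"dy": 0,"dz": 0,"twist": 0},
    {"dx": 0.4,"dy": 0,"dz": 0,"twist": 0},
    {"dx": 0.5,"dy": 0,"dz": 0,"twist": 0},
    {"dx": 0.55,"dy": 0,"dz": 0,"twist": 0},
  ],
)

```text
clock: 15.9
position: [0.5068, -0.1591, 0.0396]
tool_rot: [0.123, 1.557, 0.395]
force: [-21.8, -0.3, 64.4]
grip_width: 0.0002
```

```bash
python3 - <<'E'
from h import *
snap('side','s8');snap('scene','c8')
plan(*dw(-143,-70,38),105.7)
a=cv2.imread('pics/s8.png')[140:270,230:350];b=cv2.imread('pics/c8.png')[150:280,190:310]
cv2.imwrite('pics/s8c.png',cv2.resize(np.hstack([a,b]),None,fx=3.3,fy=3.3,interpolation=cv2.INTER_CUBIC))
E
```

```text
{'d': array([ 0.17, -0.07,  0.06]), 'jaw_now': np.float64(105.6), 'twist': np.float64(-0.0018), 'twist_alt': np.float64(3.14), 't': 16.0, 'q7': np.float64(1.24), 'pos': array([ 0.5068, -0.1591,  0.0397]), 'tilt': array([ 0.013,  0.005, -1.   ]), 'f': array([-20.5,  -0.2,  57.5]), 'w': -0.0001}
```

View pics/s8c.png

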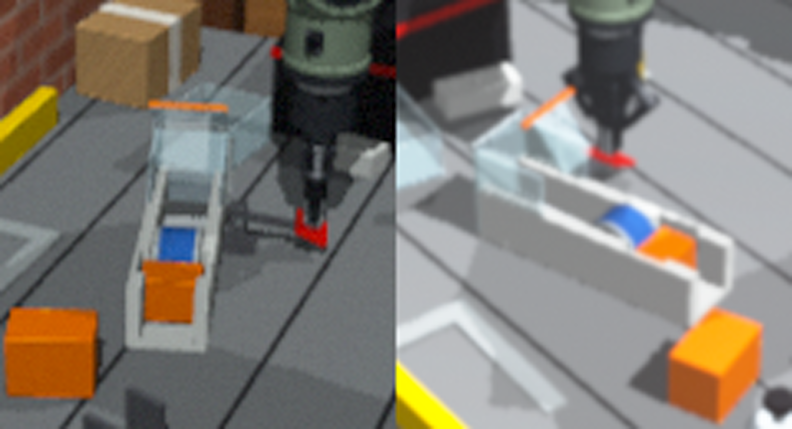

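s8c: the pedal is at its stop, the lid is up, and the tin is at the chock (scene view about (625,225) in the crop). I'll ease the contact force and let the tin settle with the pedal held down.

arm_command(
  commands=[
    {"dx": 0.05,"dy": 0,"dz": 0,"twist": 0},
    {"dx": 0.05,"dy": 0,"dz": 0,"twist": 0},
    {"dx": 0.05,"dy": 0,"dz": 0,"twist": 0},
    {"dx": 0.05,"dy": 0,"dz": 0,"twist": 0},
    {"dx": 0.05,"dy": 0,"dz": 0,"twist": 0},
    {"dx": 0.05,"dy": 0,"dz": 0,"twist": 0},
    {"dx": 0.05,"dy": 0,"dz": 0,"twist": 0},
    {"dx": 0.05,"dy": 0,"dz": 0,"twist": 0},
    {"dx": 0.05,"dy": 0,"dz": 0,"twist": 0},
    {"dx": 0.05,"dy": 0,"dz": 0,"twist": 0},
    {"dx": 0.05,"dy": 0,"dz": 0,"twist": 0},
    {"dx": 0.05,"dy": 0,"dz": 0,"twist": 0},
  ],
)

```text
clock: 17.0
position: [0.5066, -0.1591, 0.0405]
tool_rot: [0.013, 1.557, 0.285]
force: [-12.5, -0.4, 30.6]
grip_width: -0.0002
```

```bash
python3 - <<'E'
from h import *
snap('side','s9');snap('scene','c9')
plan(*dw(-139,-70,76),105.7)
for n in('c8','c9'):
    c,im=load(n);g=cv2.cvtColor(im,cv2.COLOR_BGR2HSV);m=cv2.inRange(g,(105,150,60),(125,255,255));m[:, :230]=0;m[:,300:]=0;m[:180]=0;m[260:]=0
    ys,xs=np.nonzero(m);print(n,len(xs),xs.mean(),ys.mean())
a=cv2.imread('pics/s9.png')[140:270,230:350];b=cv2.imread('pics/c9.png')[150:280,190:310]
cv2.imwrite('pics/s9c.png',cv2.resize(np.hstack([a,b]),None,fx=3.3,fy=3.3,interpolation=cv2.INTER_CUBIC))
E
```

```text
{'d': array([-3.55, -0.08,  0.52]), 'jaw_now': np.float64(105.6), 'twist': np.float64(-0.0016), 'twist_alt': np.float64(3.14), 't': 17.1, 'q7': np.float64(1.24), 'pos': array([ 0.5066, -0.159 ,  0.0405]), 'tilt': array([ 0.013,  0.004, -1.   ]), 'f': array([-12.3,  -0.6,  31.1]), 'w': -0.0001}
c8 64 260.625 216.828125
c9 63 260.7142857142857 216.87301587301587
```

View pics/s9c.png

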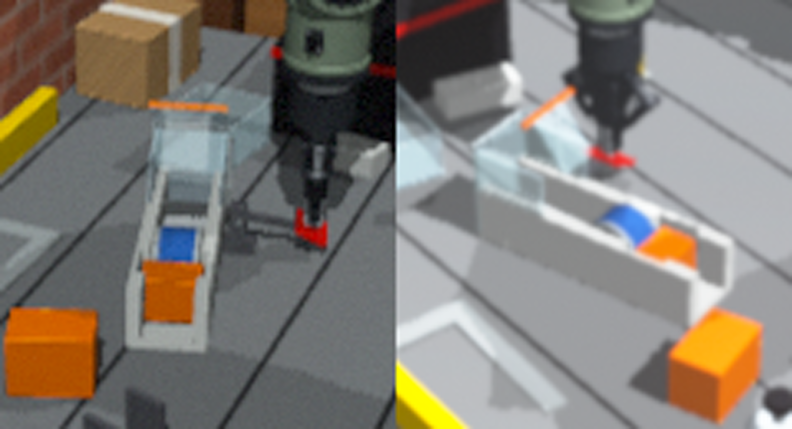

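The tin is at rest: its blue centroid did not change between two pictures 1.1 s apart. Now I ease the pedal up at about 20 mm/s.

arm_command(
  commands=[
    {"dx": -0.1,"dy": 0,"dz": 0,"twist": 0},
    {"dx": -0.25,"dy": 0,"dz": 0.01,"twist": 0},
    {"dx": -0.4,"dy": 0,"dz": 0.02,"twist": 0},
    {"dx": -0.57,"dy": 0,"dz": 0.03,"twist": 0},
    {"dx": -0.74,"dy": 0,"dz": 0.04,"twist": 0},
    {"dx": -0.91,"dy": 0,"dz": 0.05,"twist": 0},
    {"dx": -1.08,"dy": 0,"dz": 0.07,"twist": 0},
    {"dx": -1.25,"dy": 0,"dz": 0.09,"twist": 0},
    {"dx": -1.42,"dy": 0,"dz": 0.11,"twist": 0},
    {"dx": -1.59,"dy": 0,"dz": 0.14,"twist": 0},
    {"dx": -1.76,"dy": 0,"dz": 0.16,"twist": 0},
    {"dx": -1.93,"dy": 0,"dz": 0.2,"twist": 0},
  ],
)

```text
clock: 18.1
position: [0.5078, -0.1587, 0.0601]
tool_rot: [-0.024, 1.559, 0.248]
force: [-6.7, -1.0, 7.5]
grip_width: -0.0001
```

```bash
python3 - <<'E'
from h import *
plan(*dw(-139,-70,76),105.7)
E
```

```text
{'d': array([-1.59, -0.08,  0.38]), 'jaw_now': np.float64(105.6), 'twist': np.float64(-0.0016), 'twist_alt': np.float64(3.14), 't': 18.1, 'q7': np.float64(1.27), 'pos': array([ 0.5078, -0.1587,  0.0601]), 'tilt': array([ 0.012,  0.003, -1.   ]), 'f': array([-6.7, -1. ,  7.5]), 'w': -0.0001}
```

arm_command(
  commands=[
    {"dx": -0.17,"dy": 0,"dz": 0.03,"twist": 0},
    {"dx": -0.34,"dy": 0,"dz": 0.06,"twist": 0},
    {"dx": -0.51,"dy": 0,"dz": 0.1,"twist": 0},
    {"dx": -0.68,"dy": 0,"dz": 0.14,"twist": 0},
    {"dx": -0.85,"dy": 0,"dz": 0.18,"twist": 0},
    {"dx": -1.02,"dy": 0,"dz": 0.23,"twist": 0},
    {"dx": -1.19,"dy": 0,"dz": 0.28,"twist": 0},
    {"dx": -1.36,"dy": 0,"dz": 0.33,"twist": 0},
    {"dx": -1.53,"dy": 0,"dz": 0.38,"twist": 0},
    {"dx": -1.7,"dy": 0,"dz": 0.4,"twist": 0},
    {"dx": -1.87,"dy": 0,"dz": 0.4,"twist": 0},
    {"dx": -2.04,"dy": 0,"dz": 0.4,"twist": 0},
  ],
)

```text
clock: 19.1
position: [0.5111, -0.1576, 0.0805]
tool_rot: [-0.009, 1.559, 0.264]
force: [0.2, 0.2, 0.3]
grip_width: -0.0002
```

Contact is gone, so I lift clear and check.

arm_command(
  commands=[
    {"dx": -0.5,"dy": 0,"dz": 0,"twist": 0},
    {"dx": -2,"dy": 0,"dz": 0,"twist": 0},
    {"dx": -5,"dy": 0,"dz": 0,"twist": 0},
    {"dx": -8,"dy": 0,"dz": 0,"twist": 0},
    {"dx": -11,"dy": 0,"dz": -2,"twist": 0},
    {"dx": -13,"dy": 0,"dz": -3,"twist": 0},
    {"dx": -13,"dy": 0,"dz": -3,"twist": 0},
    {"dx": -13,"dy": 0,"dz": -3,"twist": 0},
    {"dx": -13,"dy": 0,"dz": -3,"twist": 0},
    {"dx": -13,"dy": 0,"dz": -3,"twist": 0},
  ],
)

```text
clock: 19.93
position: [0.4807, -0.1659, 0.2095]
tool_rot: [0.07, 1.56, 0.342]
force: [-0.3, -0.1, -0.2]
grip_width: 0.0004
```

```bash
python3 - <<'E'
from h import *
snap('side','s10');snap('scene','c10')
plan(*dw(-139,-70,76),105.7)
for n in('c9','c10'):
    c,im=load(n);g=cv2.cvtColor(im,cv2.COLOR_BGR2HSV);m=cv2.inRange(g,(105,150,60),(125,255,255));m[:, :230]=0;m[:,300:]=0;m[:180]=0;m[260:]=0
    ys,xs=np.nonzero(m);print(n,len(xs),xs.mean(),ys.mean())
# tin expected px with chock resting
c,_=load('c10'); print('tin pred at y45',proj(c,dw(0,45,45)),'top',proj(c,dw(0,45,75)))
a=cv2.imread('pics/s10.png')[140:270,230:350];b=cv2.imread('pics/c10.png')[150:280,190:310]
cv2.imwrite('pics/s10c.png',cv2.resize(np.hstack([a,b]),None,fx=3.3,fy=3.3,interpolation=cv2.INTER_CUBIC))
E
```

```text
{'d': array([13.38, -0.15,  3.  ]), 'jaw_now': np.float64(105.7), 'twist': np.float64(-0.0008), 'twist_alt': np.float64(3.141), 't': 20.0333, 'q7': np.float64(1.49), 'pos': array([ 0.4808, -0.1657,  0.2095]), 'tilt': array([ 0.01 ,  0.004, -1.   ]), 'f': array([0.6, 0.2, 0.2]), 'w': 0.0}
c9 63 260.7142857142857 216.87301587301587
c10 62 260.8225806451613 216.90322580645162
tin pred at y45 [257.0430537  221.56041272] top [256.97836983 214.84818822]
```

View pics/s10c.png

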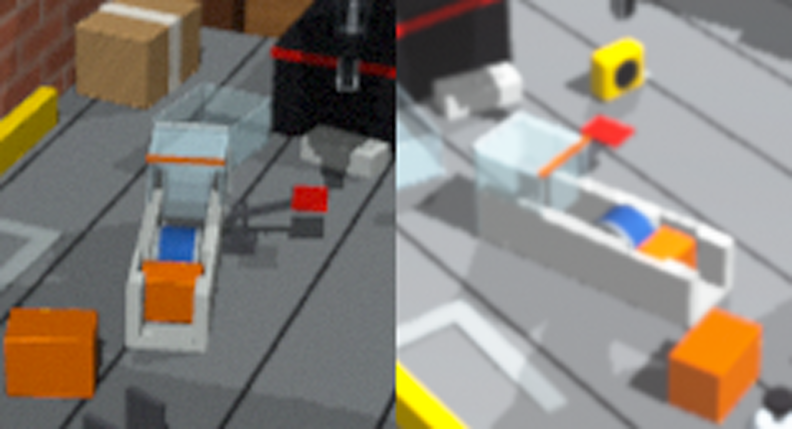

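View pics/c10.png

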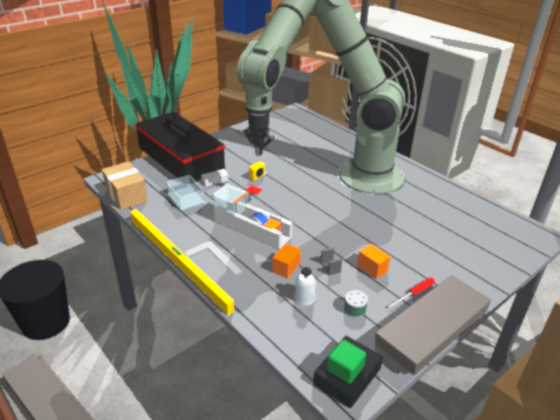

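c10 and s10c: the lid is shut (orange edge back at its rest place), the pedal is up, and the tin sits against the chock at scene (261,217). The other things look unmoved and the arm is clear, so I'm handing in.

```bash
python3 -c "
from workcell import order; print(order.job_done())"
```

```text
the job is handed in; nothing more can be done
None
```

The job is done and handed in at about 20 s of the 64 s. The blue tin is out of the dispenser and resting against the chock, the lid is shut, and the robot is clear.

**What I did:** I took the orange chock from the cradle by its 64 mm ends and set it on free bench. I gripped it again over its 44 mm faces and lowered it gently into the recess. Then I pressed the pedal to its stop and held it there until the tin lay still. I eased the pedal up at about 20 mm/s and pulled clear.

**Last checks:**
- **Chock:** measured after release and before the tin rolled, it was within 1 mm of the recess centre and square to the run.
- **Tin:** its image position did not change between holding the pedal down and the final pictures. Contact with the chock was seen only in the two distant views, not in a close-up.
- **Lid:** it is back in its closed place, and contact with the pad had ended smoothly before I lifted away. I did not measure its closing speed, only the pad's.
- **Other things on the bench:** they look unmoved in the final picture. I judged that by eye, not by measuring.

**Forces higher than intended:** the wrist force briefly reached 46 N setting the chock on the bench and 64 N with the fingers against the pedal stop. Both are below the 120 N wrist limit. The tool also drifted about 1° off vertical along the way; I corrected positions for it, and no check showed any effect.

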